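# Fan open the dish-cloth drying stand

### The arm

A 6-joint arm with a two-finger parallel gripper is mounted at the origin on the work surface. World frame = base frame: x ahead of the robot, y to its left, z up, the work surface at z = 0. Lengths are in m, angles in degrees, forces in N, time in s.
With the tool pointing down it reaches from about 0.275 to 0.975 m from the base axis. Payload 8.4 kg.
Tool frame: the origin (TCP) lies between the finger pads; the fingertips stand arm.tips_ahead ahead of it and the grasp point (between the pads) lies 5 mm behind it (arm.tips_ahead is the distance from the TCP to the fingertips, in m); y points along the fingers, z is the direction in which the jaws open and shut, and the axes are right-handed (so a half turn about y gives the same grasp; the last joint's range is limited). The gripper opens to 92 mm and grips with 3 to 60 N. Pads are 20 mm wide; open, the fingers measure 128 mm over their backs; the gripper's body (75 mm by 189 mm) begins 69 mm behind the grasp point.
Start: joints at [-75.08, 20.225, 93.587, -0, 66.188, -0.138], TCP at [0.162, -0.604, 0.192] pointing down, gripper open.
Joint ranges: [-150.9, 150.9], [-52.94, 120.26], [3.33, 152.33], [-74.26, 254.26], [0, 154.13], [-172.89, 172.89]. Speed limits (degrees/s): [127.2, 127.2, 159.86, 180, 180, 180].

### API

Orientations are given as a 3x3 rotation matrix whose columns are the frame's x, y, z axes.
In Python, from workcell import arm gives the robot as it stands.
- The arm moves only by the shell command python3 -m pendant 'ROWS' [FORCE]. ROWS is JSON, a list that holds one entry, the list of rows, each a list of 7 numbers: the turn, a rotation vector about the tool's x, y, z in units of 8 degrees (1.0 is 8 degrees), then the shift along the tool's x, y, z in mm, then the opening, from 0 (shut) to 1 (fully open). In form: [[[ax, ay, az, x, y, z, jaw], ...]]. A call has 1 to 8 rows; each row shifts and turns the commanded pose from where the row before left it, along the tool's axes as they then stand; what a row does not reach is not made up. A row lasts 1/8 s, in which the tool goes at most 62.5 mm and 10.7 degrees, less where a joint would pass 70% of its speed; a pose out of reach is approached as far as the arm can. A call with a gripper value outside its range is refused whole. The fingers move at their own pace and stop on an object; FORCE is the grip in N (left out, the last holds). Time passes only in rows, so rows that do not move let the fingers close. It gives the time, the measured TCP pose, the force and the opening at its end, in the units of the state.
- arm.get_obs(): the state, without advancing time (a new reading comes with each control period).
- arm.capture(name): name is "scene" or "top" or "wrist"; returns the picture (420x560x3 uint8, red, green, blue); there is no depth.
- arm.camera_params(name): a dict with "camera_matrix" (3x3 intrinsics, pixels), "k1" (the pictures are not rectified: a ray, as slopes to the right and down, at radius r is drawn at 1 + k1 r^2 times it, then the intrinsics apply), "R" (3x3) and "t" (3): a world point X has camera coordinates R X + t; the wrist camera has in their place "mount" (4x4, takes a point from camera to tool coordinates, whose origin is the TCP and whose axes are the tool frame's). Camera axes: x right, y down, z forward; pixel columns grow to the right and rows downward; lengths in m; the calibration is good to about 2 mm. A picture is of the moment at which its call begins: read the wrist's pose just before it. camera_params takes no time and is no camera call.
- arm.close_job(): hands the job in, once; it reports no verdict.
Trained networks look in the newest picture that a camera, given by its name, has taken for a name from the list of things; names that differ only in an ending like _2 or _b are one class to them, and where a whole thing is asked for, a point or a joint stands for the part that bears it (a point fixed in the world has none). Each returns a list of dicts, best first, with "conf" (0 to 1); they miss things now and then, are a little off and sometimes report something else, mostly with a low value. They report only what shows in the picture. A call takes as long as a camera call.
- arm.boxes_of(camera, target): "rect" ([centre column, centre row, width, height] in pixels, round what is visible of it).
- arm.cut_out(camera, target): "mask" (420x560 bool, what is visible of it) and "rect" ([centre column, centre row, width, height] in pixels, round what is visible of it).
- arm.mark_of(camera, target): "centre" ([column, row] in pixels: a listed point, or the origin of a listed thing).
The state is a dict: "t": time; "q": joint angles; "dq": joint speeds; "joint_torque": joint torques, N m; "tool_pos": TCP position; "tcp_rot": TCP orientation; "ft_force": force on the tool from outside, world axes, zero at the start; "torque": the same for the moment, N m; "gripper_width": finger opening in m.
Only numpy, scipy, OpenCV 4.12 (cv2) and the standard library are available. Lean on these libraries where they do the work, as an engineer would, in place of code of your own. Each camera call takes 0.05 s, during which the arm holds its last target.

### The job

Open out the dish-cloth stand so that wet drying cloths can be hung on it: pushing with a fingertip, swing one of its three arms to each side as far as it goes and leave the third pointing straight out over the front of the base, halfway between them; which arm goes where does not matter. Only push the arms with the fingers, never grip them, and keep the rest of the robot off the stand. The stand must stay standing where it is, and the dishes and bottles around it must not be disturbed.

Things in the scene. Friction and masses are not known exactly. Their poses are not given: they have to be found in the camera images.
- stand: dish-cloth stand, loose, about 3 kg: flat grey metal base 180 (x) by 220 (y) by 12 mm, origin at the centre of its underside. Post 286 mm high, axis at stand x = +60 mm, y = 0, in a U-channel 25 mm to each side. Front = stand -x (broad free part of the base), turned roughly to the robot. Three arms swivel on the post, 26 mm apart in height; each can pass over or under the others
- top_arm (a joint): The highest of three equal dark arms: level round bar 12 mm thick, reaching 237 mm from the post's axis, bar axis 260 mm above the table. Joint in rad: 0 = straight out over the base's front (stand -x), positive = counter-clockwise from above (towards stand -y), stops at -1.15 and +1.15. Turns easily (about 0.04 N m), stays where left
- mid_arm (a joint): The middle one of three equal dark arms: level round bar 12 mm thick, reaching 237 mm from the post's axis, bar axis 234 mm above the table. Joint in rad: 0 = straight out over the base's front (stand -x), positive = counter-clockwise from above (towards stand -y), stops at -1.15 and +1.15. Turns easily (about 0.04 N m), stays where left
- low_arm (a joint): The lowest of three equal dark arms: level round bar 12 mm thick, reaching 237 mm from the post's axis, bar axis 208 mm above the table. Joint in rad: 0 = straight out over the base's front (stand -x), positive = counter-clockwise from above (towards stand -y), stops at -1.15 and +1.15. Turns easily (about 0.04 N m), stays where left
- top_end (a point): centre of the ball at the free end of the highest arm; its x axis points back along the bar to the post, whose axis lies 228 mm away; ball 18 mm across
- mid_end (a point): centre of the ball at the free end of the middle arm; its x axis points back along the bar to the post, whose axis lies 228 mm away; ball 18 mm across
- low_end (a point): centre of the ball at the free end of the lowest arm; its x axis points back along the bar to the post, whose axis lies 228 mm away; ball 18 mm across
- soup_bowl: black bowl, 116 across, 62 high, open, in front of the stand, under the arms (sizes in mm); bystander, loose; origin at the centre of its underside
- mug: white mug, 80 across and 88 high, beside the stand's base (sizes in mm); bystander, loose; origin at the centre of its underside
- tumbler: clear tumbler, 68 across, 85 high, on the other side of the base (sizes in mm); bystander, loose; origin at the centre of its underside
- cutlery: clear beaker full of spoons, 100 across, about 175 high with the spoon handles, off to the robot's right (sizes in mm); bystander, loose; origin at the centre of its underside
- sprayer: clear spray bottle with a white trigger head, 72 across, 189 high, to the right of the stand (sizes in mm); bystander, loose; origin at the centre of its underside
- detergent: white bottle, 64 across, 190 high, to the left of the stand (sizes in mm); bystander, loose; origin at the centre of its underside
- brush: white dish brush lying flat, about 210 long, 34 high, near the robot on its right; bystander, loose; origin on the table under its handle's front part

How it is judged (in metres and radians):
At the end, for the whole second after the job is handed in: One arm within 0.14 rad (8 degrees) of each of the two stops and the third within 0.2 rad (11 degrees) of straight out, in any order; arms at rest, the stand upright and within 30 mm of where it stood (((value of joint top_arm above 1.01 rad and value of joint mid_arm below -1.01 rad and value of joint low_arm between -0.2 and 0.2 rad) or (value of joint top_arm above 1.01 rad and value of joint low_arm below -1.01 rad and value of joint mid_arm between -0.2 and 0.2 rad) or (value of joint mid_arm above 1.01 rad and value of joint top_arm below -1.01 rad and value of joint low_arm between -0.2 and 0.2 rad) or (value of joint mid_arm above 1.01 rad and value of joint low_arm below -1.01 rad and value of joint top_arm between -0.2 and 0.2 rad) or (value of joint low_arm above 1.01 rad and value of joint top_arm below -1.01 rad and value of joint mid_arm between -0.2 and 0.2 rad) or (value of joint low_arm above 1.01 rad and value of joint mid_arm below -1.01 rad and value of joint top_arm between -0.2 and 0.2 rad)) and velocity of joint top_arm between -0.05 and 0.05 rad/s and velocity of joint mid_arm between -0.05 and 0.05 rad/s and velocity of joint low_arm between -0.05 and 0.05 rad/s and distance of stand from where it was at the start of the episode below 0.03 m and angle between stand's own z axis and vertical below 0.05 rad); the robot touches nothing.
It fails at once if an arm is gripped between the fingers ((y of the grasp point in the frame of top_end between -0.008 and 0.008 m and z of the grasp point in the frame of top_end between -0.02 and 0.022 m and x of the grasp point in the frame of top_end between -0.02 and 0.22 m and contact force between the fingers and stand above 1.5 N) or (y of the grasp point in the frame of mid_end between -0.008 and 0.008 m and z of the grasp point in the frame of mid_end between -0.02 and 0.022 m and x of the grasp point in the frame of mid_end between -0.02 and 0.22 m and contact force between the fingers and stand above 1.5 N) or (y of the grasp point in the frame of low_end between -0.008 and 0.008 m and z of the grasp point in the frame of low_end between -0.02 and 0.022 m and x of the grasp point in the frame of low_end between -0.02 and 0.22 m and contact force between the fingers and stand above 1.5 N)).
It fails at once if the robot touches the stand with something other than its fingers (contact force between the arm and stand above 1 N).
It fails at once if the stand is shifted more than 30 mm, tipped or lifted (distance of stand from where it was at the start of the episode above 0.03 m or angle between stand's own z axis and vertical above 0.12 rad).
It fails at once if a dish, bottle, brush or beaker is pushed more than 25 mm, knocked over or picked up (distance of any of soup_bowl, mug, tumbler, cutlery, sprayer, detergent, brush from where it was at the start of the episode above 0.025 m or angle between any of soup_bowl, mug, tumbler, cutlery, sprayer, detergent, brush's own z axis and vertical above 0.3 rad).
It also fails if it takes over 64 s, if anything falls off the work surface, if the arm or the gripper's body presses on something with over 40 N, if the wrist force passes 120 N, or if a joint passes its speed limit or range.

## Working session

There is one attempt and no reset: what is moved stays moved. The work goes in short steps, Python scripts to look and compute and a shell command to move; the robot and the scene stay as the last step left them, time stands still between calls to the robot, and variables do not carry over. Pictures are saved under pics/ and viewed, and the job is handed in when it is done.

```bash
ls; mkdir -p pics; python3 - <<'E'
from workcell import arm
import cv2,numpy as np
print(arm.tips_ahead)
for c in ["scene","top"]:
    im=arm.capture(c); cv2.imwrite(f"pics/{c}0.png",im[:,:,::-1])
    print(c,arm.camera_params(c))
    for n in ["top_end","mid_end","low_end","stand","soup_bowl","mug","tumbler","cutlery","sprayer","detergent","brush"]:
        r=arm.mark_of(c,n); print(n,[(np.round(x["centre"],1).tolist(),round(x["conf"],2)) for x in r[:3]])
o=arm.get_obs();print(o)
E
```

```text
pics
0.014
scene {'camera_matrix': array([[396.67505933,   0.        , 274.57592833],
       [  0.        , 396.67505933, 207.35605576],
       [  0.        ,   0.        ,   1.        ]]), 'k1': -0.07475842049359302, 'R': array([[ 0.15483156,  0.98786606, -0.0121592 ],
       [ 0.63255698, -0.10858177, -0.76686483],
       [-0.75888   ,  0.11104349, -0.64169346]]), 't': array([-0.05730031, -0.19017928,  1.672151  ])}
top_end [([326.3, 160.2], 0.73)]
mid_end [([224.7, 191.6], 0.79)]
low_end [([246.2, 182.5], 0.68)]
stand [([290.9, 253.1], 0.62), ([248.9, 182.5], 0.42)]
soup_bowl [([290.3, 218.2], 0.7), ([193.0, 226.8], 0.39)]
mug [([345.9, 252.6], 0.86)]
tumbler [([234.6, 263.0], 0.73)]
cutlery [([142.7, 269.5], 0.8)]
sprayer [([149.7, 299.5], 0.62)]
detergent [([413.2, 264.3], 0.79)]
brush [([190.3, 227.5], 0.62), ([347.8, 252.2], 0.4)]
top {'camera_matrix': array([[498.7224524 ,   0.        , 272.29706452],
       [  0.        , 498.7224524 , 205.75773803],
       [  0.        ,   0.        ,   1.        ]]), 'k1': -0.10011791938742978, 'R': array([[-2.35603354e-02, -9.99722416e-01
[... 628 characters left out ...]
.53063263e-04,
        6.61876180e+01, -1.36383626e-01]), 'dq': array([-0.0161051 , -0.05088307, -0.07098974,  0.03103583,  0.00475617,
       -0.00842916]), 'joint_torque': array([-3.04991045e-03, -5.93776667e+01, -3.34578252e+01,  6.96455198e-02,
        1.55370921e-02, -1.01836696e-05]), 'tool_pos': array([ 0.16237616, -0.60356237,  0.19181572]), 'tcp_rot': array([[-9.65671128e-01,  2.09150236e-05,  2.59767725e-01],
       [-2.59767726e-01, -5.65980597e-05, -9.65671127e-01],
       [-5.49468516e-06, -9.99999998e-01,  6.00881603e-05]]), 'ft_force': array([-0.21443814,  0.83409155,  0.24215155]), 'torque': array([ 0.04637325,  0.010531  , -0.0098835 ]), 'gripper_width': 0.09178203902350522}
```

View pics/scene0.png

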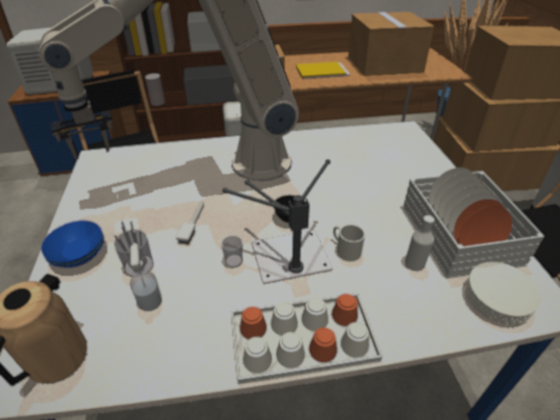

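View pics/top0.png

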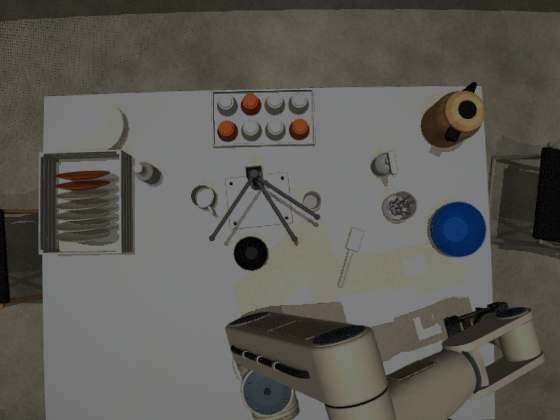

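```bash
cat > h.py <<'E'
import numpy as np,cv2
from workcell import arm
def K(c):
    p=arm.camera_params(c); return p,np.array(p["camera_matrix"]),np.array([p["k1"],0,0,0,0.])
def ray(c,uv):
    p,k,d=K(c); n=cv2.undistortPoints(np.array([[uv]],float),k,d)[0,0]
    R=p["R"];return -R.T@p["t"], R.T@np.array([n[0],n[1],1.])
def atz(c,uv,z):
    o,d=ray(c,uv); return o+d*(z-o[2])/d[2]
def tri(c1,u1,c2,u2):
    o1,d1=ray(c1,u1);o2,d2=ray(c2,u2)
    s=np.linalg.lstsq(np.c_[d1,-d2],o2-o1,rcond=None)[0]
    a=o1+s[0]*d1;b=o2+s[1]*d2
    return (a+b)/2,np.linalg.norm(a-b)
def proj(c,X):
    p,k,d=K(c);return cv2.projectPoints(np.array(X,float).reshape(-1,3),cv2.Rodrigues(p["R"])[0],p["t"],k,d)[0][:,0]
E
python3 - <<'E'
from h import *
np.set_printoptions(precision=4,suppress=True)
S=dict(top_end=([326.3,160.2],[213.1,238.3],.26),mid_end=([224.7,191.6],[316.5,217.3],.234),low_end=([246.2,182.5],[295.4,236.2],.208),stand=([290.9,253.1],[263.5,197.7],0),mug=([345.9,252.6],[204.3,198.4],0),tumbler=([234.6,263],[310.8,201.1],0),cutlery=([142.7,269.5],[391.5,207.3],0),sprayer=([149.7,299.5],[376.8,168.4],0),detergent=([413.2,264.3],[152.3,175.6],0),brush=([190.3,227.5],[348,252.6],0),bowl=([290.3,218.2],[263,236],0))
for n,(a,b,z) in S.items(): print(n,atz("scene",a,z)[:2],atz("top",b,z)[:2],*tri("scene",a,"top",b))
E
```

```text
top_end [0.4151 0.1559] [0.4155 0.1515] [0.4159 0.1535 0.2606] 0.004223884616284802
mid_end [ 0.4855 -0.16  ] [ 0.4716 -0.1597] [ 0.472  -0.1603  0.2238] 0.00046102122457288334
low_end [ 0.4168 -0.0926] [ 0.416  -0.0955] [ 0.4162 -0.094   0.2077] 0.002924544291334157
stand [0.5366 0.0268] [0.5533 0.0031] [0.5535 0.0129 0.0197] 0.02045476741553906
mug [0.5642 0.2008] [0.5558 0.2109] [ 0.5556  0.2085 -0.01  ] 0.007683802459888103
tumbler [ 0.5493 -0.1547] [ 0.5375 -0.1623] [ 0.5385 -0.1589 -0.0111] 0.008447853199223218
cutlery [ 0.5305 -0.4402] [ 0.509  -0.4463] [ 0.5099 -0.4493 -0.0217] 0.004401890915261557
sprayer [ 0.6512 -0.4092] [ 0.6478 -0.3993] [ 0.6488 -0.4052 -0.0037] 0.009860112537277164
detergent [0.649  0.3939] [0.6411 0.3945] [ 0.6425  0.3974 -0.0079] 0.002016257357608399
brush [ 0.3604 -0.2933] [ 0.3543 -0.2874] [ 0.3541 -0.2913 -0.0061] 0.005942427196807284
bowl [0.3706 0.056 ] [0.4194 0.0079] [0.4228 0.0259 0.0498] 0.03852128468795058
```

The scene view shows the post head at (298,212), with ball ends at (326,161), (225,191) and (247,183). The top view shows them at (213,238), (317,217) and (296,241), with the black bowl at (251,253). Next I fit the post.

```bash
python3 - <<'E'
from h import *
from scipy.optimize import least_squares
np.set_printoptions(precision=4,suppress=True)
im=arm.capture("top")
cv2.imwrite("pics/topz.png",cv2.resize(im[140:280,180:340,::-1],None,fx=5,fy=5,interpolation=cv2.INTER_CUBIC)[:600,:800])
im=arm.capture("scene")
cv2.imwrite("pics/scz.png",cv2.resize(im[140:290,190:390,::-1],None,fx=4,fy=4,interpolation=cv2.INTER_CUBIC))
# base corners/holes in top view via mask
for c in("top","scene"):
    for n in ("stand","soup_bowl"):
        for m in arm.cut_out(c,n)[:2]: print(c,n,m["rect"],m["conf"],m["mask"].sum())
E
```

```text
top stand [265.4, 204.1, 107.1, 79.2] 0.91 3615
top stand [275.6, 207.4, 40.4, 58.9] 0.18 194
top soup_bowl [249.5, 251.7, 36.3, 32.9] 0.88 936
scene stand [278.4, 219.9, 109.7, 126.2] 0.87 4386
scene stand [348.5, 244.4, 29.3, 36.4] 0.45 971
scene soup_bowl [289.9, 208.7, 27.6, 28.3] 0.64 263
```

View pics/topz.png

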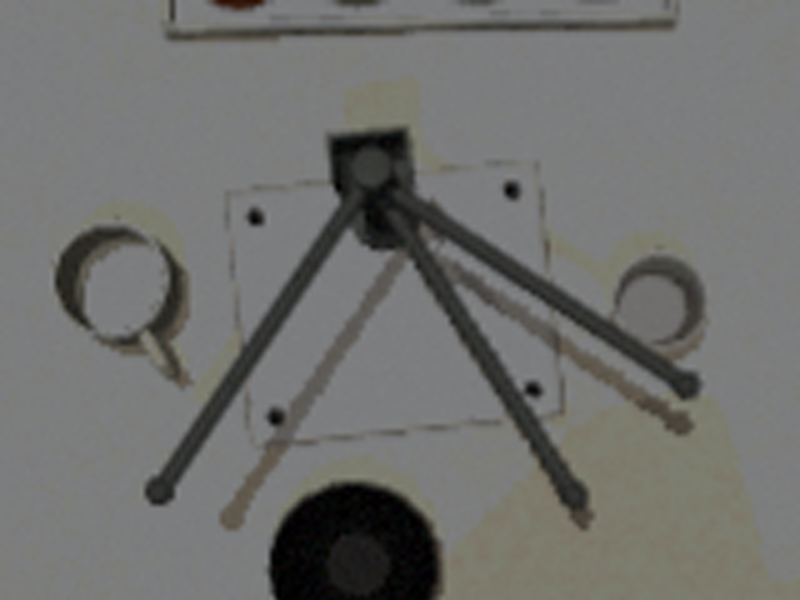

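View pics/scz.png

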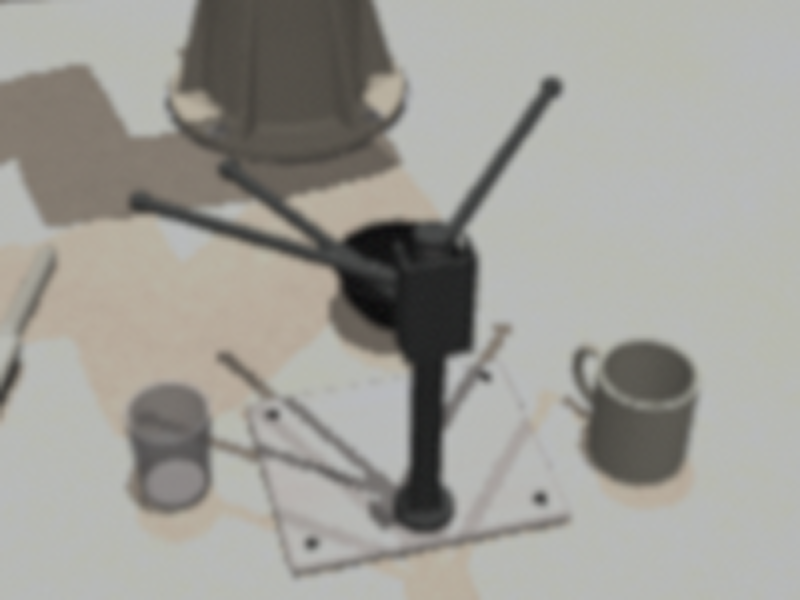

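```bash
python3 - <<'E'
from h import *
np.set_printoptions(precision=4,suppress=True)
T=lambda x,y:((x+.5)/5+180-.5,(y+.5)/5+140-.5)
S=lambda x,y:((x+.5)/4+190-.5,(y+.5)/4+140-.5)
P={}
for n,s,t,z in [("A",S(551,87),T(159,490),.26),("B",S(140,201),T(686,383),.234),("C",S(230,168),T(574,497),.208)]:
    print(n,*tri("scene",s,"top",t)); P[n]=t
for n in P: print(n,[atz("top",P[n],z)[:2] for z in(.26,.234,.208)])
co=[atz("top",T(*c),.012)[:2] for c in[(228,191),(537,161),(563,411),(252,445)]]
cs=[atz("scene",S(*c),.012)[:2] for c in[(570,517),(295,575),(248,408),(500,358)]]
print(np.array(co),np.array(cs))
for c in (co,cs):
  c=np.array(c);ctr=c.mean(0);ax=((c[0]+c[1])-(c[2]+c[3]));th=np.arctan2(ax[1],ax[0]);x=np.array([np.cos(th),np.sin(th)])
  post=ctr+.06*x;print("ctr",ctr,"yaw",np.degrees(th),"post",post)
  for n,zz in [("A",.26),("B",.234),("B",.208),("C",.234),("C",.208)]:
    e=atz("top",P[n],zz)[:2]-post;a=np.arctan2(e[1],e[0])-th-np.pi;a=(a+np.pi)%(2*np.pi)-np.pi;print(n,zz,np.linalg.norm(e),a)
print("post top",atz("top",T(371,166),.286))
print("bowl",atz("top",T(355,565),.03),"mug",atz("top",T(125,285),.06),"tumb",atz("top",T(655,310),.04))
E
```

```text
A [0.4179 0.1578 0.2572] 0.0019171701405227173
B [ 0.475  -0.1603  0.2324] 0.0010919096259200468
C [ 0.4077 -0.0907  0.2045] 0.00330613133499655
A [array([0.4177, 0.1565]), array([0.4177, 0.1597]), array([0.4177, 0.1628])]
B [array([ 0.4739, -0.1583]), array([ 0.4749, -0.1607]), array([ 0.4759, -0.163 ])]
C [array([ 0.4078, -0.0899]), array([ 0.4077, -0.091 ]), array([ 0.4075, -0.0922])]
[[ 0.6252  0.1351]
 [ 0.6411 -0.0811]
 [ 0.4662 -0.0947]
 [ 0.4476  0.1216]] [[ 0.6334  0.1355]
 [ 0.6541 -0.0776]
 [ 0.4761 -0.0923]
 [ 0.4524  0.1238]]
ctr [0.545  0.0202] yaw 4.402935948198528 post [0.6049 0.0248]
A 0.26 0.22887087158325847 -0.689936757182223
B 0.234 0.22644207810421166 0.8828920754657528
B 0.208 0.22779655573676452 0.8924414152443223
C 0.234 0.22867231465810933 0.4542825177626231
C 0.208 0.22938417280831752 0.4582698260589382
ctr [0.554  0.0224] yaw 4.200667456472757 post [0.6138 0.0268]
A 0.26 0.23518572378900954 -0.6575838171203365
B 0.234 0.2332903996511223 0.8597102414574591
B 0.208 0.2345863263032182 0.8691329115075241
C 0.234 0.2374322604947933 0.44578508292592733
C 0.208 0.2381330324582308 0.44966148346695434
post top [0.6049 0.0255 0.286 ]
bowl [0.3636 0.0511 0.03  ] mug [0.5571 0.2017 0.06  ] tumb [ 0.533  -0.1584  0.04  ]
```

Post is at about (0.605, 0.025) with yaw about 4.3°. The joints read top ≈ -0.69, mid ≈ +0.88, low ≈ +0.455, and both heights and reaches agree. My plan is top to the -stop, mid to the +stop, low to 0. First: raise, shut the jaws and square up.

```bash
python3 -m pendant '[[[0,1,0,0,-55,0,0],[0,0.88,0,0,-55,0,0],[0,0,0,0,-58,0,0],[0,0,0,-22,0,-38,0],[0,0,0,-22,0,-38,0],[0,0,0,-22,0,-38,0],[0,0,0,-22,0,-38,0],[0,0,0,-22,0,-38,0]]]' 10
```

```text
t: 2.5
tool_pos: [0.2728, -0.4122, 0.3599]
tcp_rot: [[-1.0, 0.0, 0.0], [-0.0, -0.0, -1.0], [-0.0, -1.0, 0.0]]
ft_force: [0.2, 0.3, -0.4]
gripper_width: 0.014
```

```bash
python3 -m pendant '[[[0,0,0,-23,0,-39,0],[0,0,0,-23,0,-39,0],[0,0,0,-23,0,-39,0],[0,0,0,-23,0,-39,0],[0,0,0,-23,0,-39,0],[0,0,0,-23,0,-39,0],[0,0,0,-22,0,-39,0],[0,0,0,-19,0,-35,0]]]'
python3 - <<'E'
from h import *
for c in("top","scene"):
    cv2.imwrite(f"pics/{c}1.png",cv2.resize(arm.capture(c)[120:300,150:390,::-1],None,fx=3,fy=3,interpolation=cv2.INTER_CUBIC))
o=arm.get_obs();print(o["tool_pos"],o["gripper_width"])
E
```

```text
t: 3.5
tool_pos: [0.4518, -0.1039, 0.36]
tcp_rot: [[-1.0, 0.001, 0.001], [-0.001, -0.0, -1.0], [-0.001, -1.0, 0.0]]
ft_force: [-0.5, -0.9, -0.1]
gripper_width: 0.0003
[ 0.45241142 -0.10277926  0.35975904] 0.0007903218168844692
```

View pics/scene1.png

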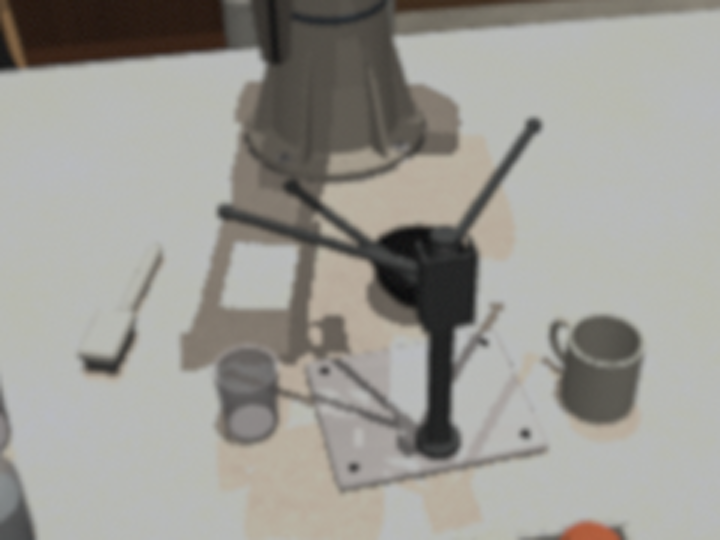

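```bash
python3 - <<'E'
from h import *
o=arm.get_obs();print(o["tool_pos"],proj("scene",o["tool_pos"]),proj("top",o["tool_pos"]),proj("scene",[[.452,-.104,.346],[.475,-.16,.234],[.417,.157,.26]]))
cv2.imwrite(f"pics/scene2.png",arm.capture("scene")[:,:,::-1])
E
```

```text
[ 0.45241142 -0.10277926  0.35975904] [[240.64578986 145.90185357]] [[300.2292837  222.95425317]] [[240.51839446 150.15863047]
 [224.47340055 189.4193396 ]
 [326.80332851 160.49673234]]
```

View pics/scene2.png

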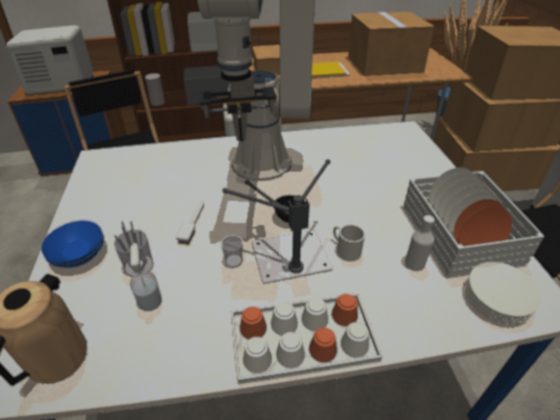

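View pics/top1.png

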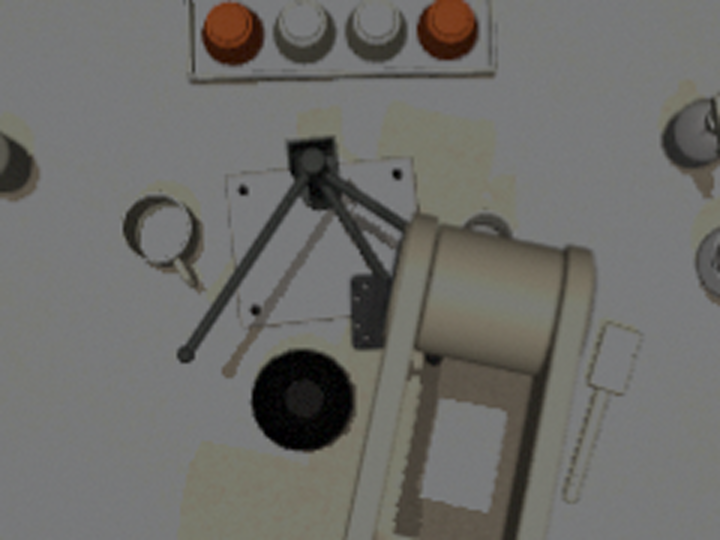

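```bash
python3 - <<'E'
from h import *
cv2.imwrite(f"pics/scene3.png",cv2.resize(arm.capture("scene")[70:210,170:330,::-1],None,fx=4,fy=4,interpolation=cv2.INTER_CUBIC))
E
```

```text
(no output)
```

View pics/scene3.png

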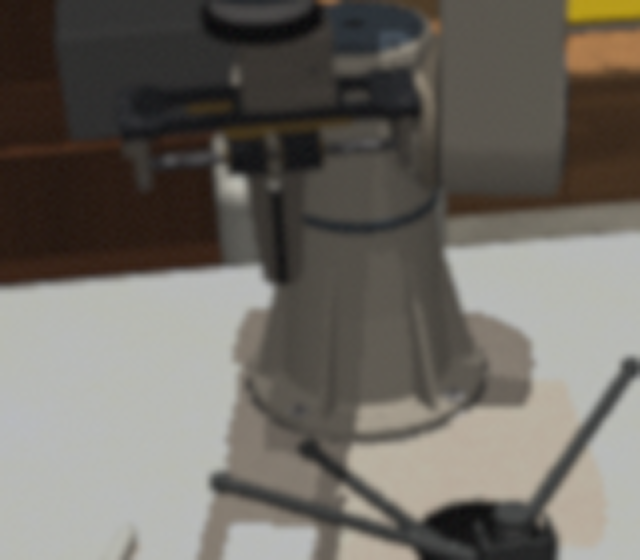

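```bash
python3 - <<'E'
from h import *
o=arm.get_obs();p=o["tool_pos"]
for dz in(-.014,0,.005,.074): 
  u=proj("scene",p+[0,0,dz])[0];print(dz,u,(u-[170,70])*4)
im=arm.capture("scene")[90:170,200:290,::-1].astype(float)
im=np.clip((im-20)*2.2,0,255).astype(np.uint8)
cv2.imwrite(f"pics/s4.png",cv2.resize(im,None,fx=7,fy=7,interpolation=cv2.INTER_CUBIC))
cv2.imwrite("pics/w4.png",arm.capture("wrist")[:,:,::-1])
print(arm.camera_params("wrist"))
E
```

```text
-0.014 [240.07458532 150.1339903 ] [280.29834127 320.5359612 ]
0 [239.73661164 145.76859659] [278.94644655 303.07438634]
0.005 [239.61475243 144.19284058] [278.45900973 296.77136231]
0.074 [237.86891502 121.51213219] [271.47566009 206.04852874]
{'camera_matrix': array([[377.23539449,   0.        , 283.48281548],
       [  0.        , 377.23539449, 209.99966006],
       [  0.        ,   0.        ,   1.        ]]), 'k1': -0.04915841565102548, 'mount': array([[-5.02466251e-04,  9.57676759e-01,  2.87845398e-01,
        -8.12013136e-02],
       [-8.62378409e-04, -2.87845742e-01,  9.57676399e-01,
        -1.92914846e-01],
       [ 9.99999502e-01,  2.32968414e-04,  9.70512531e-04,
        -2.81156903e-04],
       [ 0.00000000e+00,  0.00000000e+00,  0.00000000e+00,
         1.00000000e+00]])}
```

View pics/s4.png

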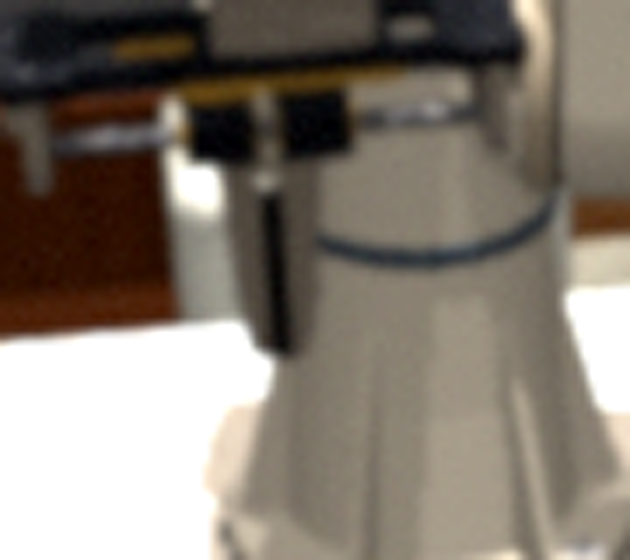

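View pics/w4.png

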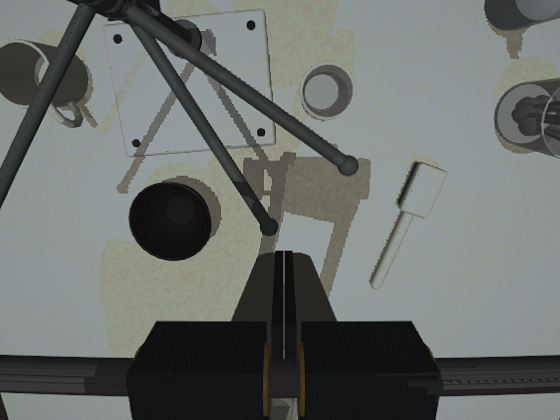

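```bash
python3 - <<'E'
from h import *
np.set_printoptions(precision=4,suppress=True)
o=arm.get_obs();p=np.array(o["tool_pos"]);R=np.array(o["tcp_rot"]);print(arm.tips_ahead,p)
w=arm.camera_params("wrist");M=w["mount"]
def pw(X):
    c=np.linalg.inv(M)@np.r_[R.T@(np.array(X)-p),1]
    return cv2.projectPoints(c[:3].reshape(1,3),np.zeros(3),np.zeros(3),w["camera_matrix"],np.array([w["k1"],0,0,0.]))[0].ravel()
print(pw([.475,-.1605,.234]),pw([.4076,-.092,.208]), "obs (348,165) (269,228)")
for d in(.014,.0,-.01,-.02,-.03):
    print(d,[pw(p+R@np.array([x,d,0])) for x in(-.01,0,.01)])
E
```

```text
0.014 [ 0.4508 -0.1061  0.3598]
[347.0367 166.5235] [268.794  230.5104] obs (348,165) (269,228)
0.014 [array([283.5983, 224.8848]), array([283.5882, 240.99  ]), array([283.5784, 256.6662])]
0.0 [array([283.628 , 233.2607]), array([283.6169, 250.2791]), array([283.606, 266.81 ])]
-0.01 [array([283.6517, 239.944 ]), array([283.6397, 257.6771]), array([283.6279, 274.8737])]
-0.02 [array([283.6779, 247.3118]), array([283.6648, 265.8187]), array([283.652 , 283.7323])]
-0.03 [array([283.7068, 255.4742]), array([283.6925, 274.8205]), array([283.6786, 293.5076])]
```

Wrist and scene cameras agree with the TCP pose, but the visible fingertips seem to end higher than `tips_ahead` says (scene row 140 against 150 predicted). I'll lower to a height that is still above the arms and look again.

```bash
python3 -m pendant '[[[0,0,0,0,20,0,0],[0,0,0,0,20,0,0],[0,0,0,0,20,0,0],[0,0,0,0,10,0,0],[0,0,0,0,0,0,0],[0,0,0,0,0,0,0]]]'
python3 - <<'E'
from h import *
o=arm.get_obs();p=o["tool_pos"]
im=arm.capture("scene")[110:220,180:300,::-1].astype(float)
im=np.clip((im-20)*1.6,0,255).astype(np.uint8)
im=cv2.resize(im,None,fx=5,fy=5,interpolation=cv2.INTER_CUBIC)
for d in(.014,0,-.02):
    u=(proj("scene",p-[0,0,d])[0]-[180,110])*5;print(d,u)
    cv2.circle(im,(int(u[0]),int(u[1])),3,(0,0,255),-1)
cv2.imwrite(f"pics/s5.png",im)
E
```

```text
t: 4.55
tool_pos: [0.4516, -0.1058, 0.2906]
tcp_rot: [[-1.0, 0.001, -0.0], [0.0, -0.0, -1.0], [-0.001, -1.0, 0.0]]
ft_force: [0.6, 0.2, 0.7]
gripper_width: 0.0002
0.014 [307.28779579 304.13108979]
0 [305.70130145 283.91197071]
-0.02 [303.39636251 254.48213676]
```

View pics/s5.png

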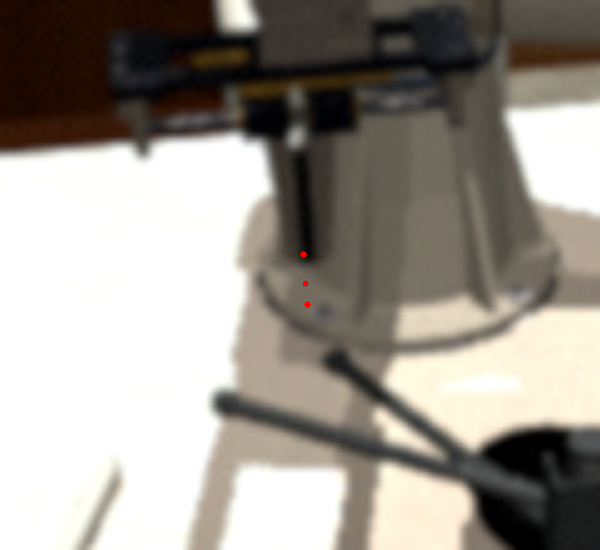

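The lowered view again puts the visible finger ends about 20 mm behind the TCP (row 258, against 304 predicted for the tips). I'll use heights that work whichever tip position is right: enter midway between mid and low with TCP at about 0.206.

```bash
python3 -m pendant '[[[0,0,0,-6,0,5,0],[0,0,0,0,15,0,0],[0,0,0,0,10,0,0],[0,0,0,0,0,0,0]]]'
python3 - <<'E'
from h import *
cv2.imwrite("pics/w6.png",arm.capture("wrist")[:,:,::-1])
im=arm.capture("scene")[110:220,180:300,::-1].astype(float)
im=np.clip((im-20)*1.6,0,255).astype(np.uint8)
im=cv2.resize(im,None,fx=5,fy=5,interpolation=cv2.INTER_CUBIC)
cv2.imwrite(f"pics/s6.png",im)
E
```

```text
t: 5.1
tool_pos: [0.4563, -0.1102, 0.2634]
tcp_rot: [[-1.0, -0.002, 0.0], [-0.0, 0.001, -1.0], [0.002, -1.0, -0.001]]
ft_force: [-0.1, 0.8, -0.5]
gripper_width: 0.0004
```

View pics/w6.png

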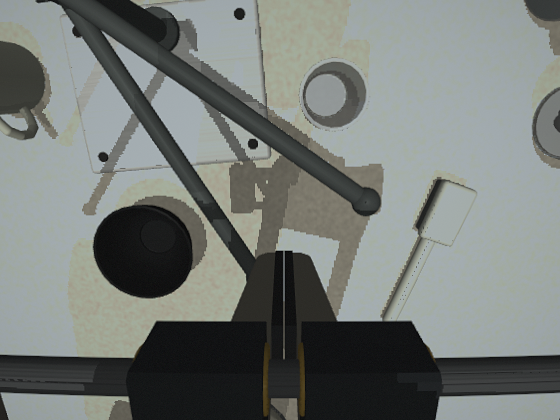

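View pics/s6.png

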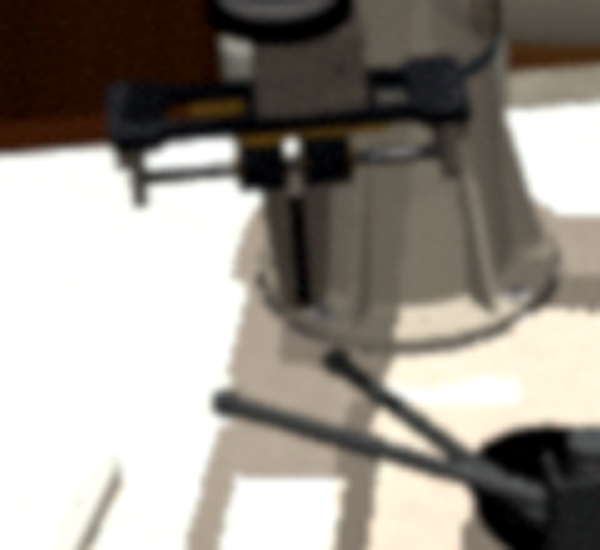

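```bash
python3 -m pendant '[[[0,0,0,0,15,0,0],[0,0,0,0,15,0,0],[0,0,0,0,15,0,0],[0,0,0,0,13,0,0],[0,0,0,0,0,0,0]]]'
python3 - <<'E'
from h import *
cv2.imwrite("pics/w7.png",arm.capture("wrist")[:,:,::-1])
im=arm.capture("scene")[110:220,180:300,::-1].astype(float)
im=np.clip((im-20)*1.6,0,255).astype(np.uint8)
im=cv2.resize(im,None,fx=5,fy=5,interpolation=cv2.INTER_CUBIC)
cv2.imwrite(f"pics/s7.png",im)
E
```

```text
t: 5.82
tool_pos: [0.4564, -0.1103, 0.2055]
tcp_rot: [[-1.0, -0.002, 0.0], [-0.0, 0.001, -1.0], [0.002, -1.0, -0.001]]
ft_force: [0.1, -0.2, 0.6]
gripper_width: 0.0004
```

View pics/w7.png

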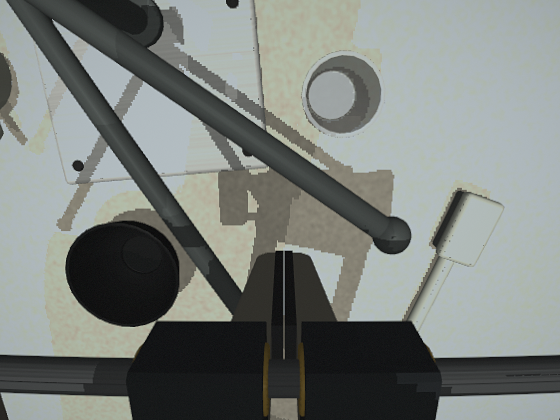

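View pics/s7.png

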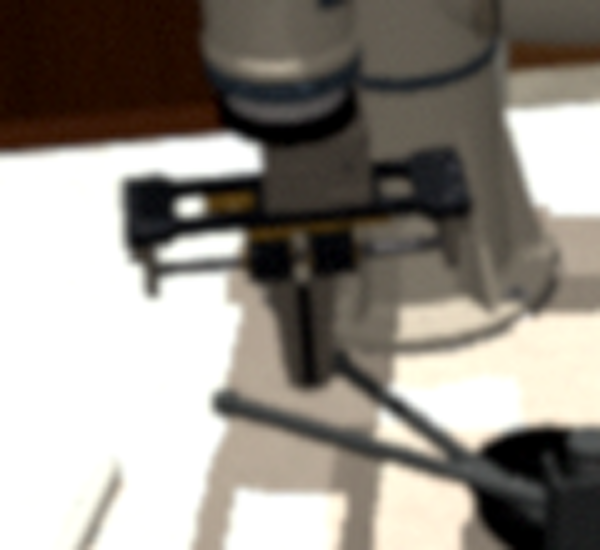

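The fingers sit between low and mid (tip at row ~383, balls at (222,400) and (338,360)). I'll drop another 10 mm and push mid outward.

```bash
python3 -m pendant '[[[0,0,0,0,10,0,0],[0,0,0,-9,0,8,0],[0,0,0,-9,0,8,0],[0,0,0,-9,0,8,0],[0,0,0,-10,0,7,0],[0,0,0,-10,0,7,0],[0,0,0,0,0,0,0]]]'
python3 - <<'E'
from h import *
cv2.imwrite("pics/w8.png",arm.capture("wrist")[:,:,::-1])
im=arm.capture("scene")[110:290,180:370,::-1].astype(float)
im=np.clip((im-20)*1.6,0,255).astype(np.uint8)
im=cv2.resize(im,None,fx=3.3,fy=3.3,interpolation=cv2.INTER_CUBIC)
cv2.imwrite(f"pics/s8.png",im)
E
```

```text
t: 6.8
tool_pos: [0.505, -0.149, 0.1967]
tcp_rot: [[-1.0, 0.0, -0.0], [0.0, -0.0, -1.0], [-0.0, -1.0, 0.0]]
ft_force: [0.6, -0.3, 0.4]
gripper_width: 0.0007
```

View pics/w8.png

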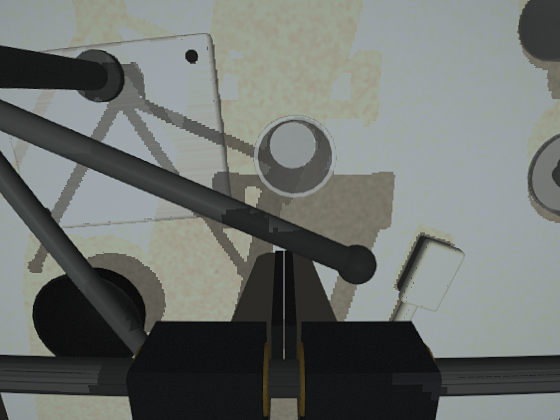

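View pics/s8.png

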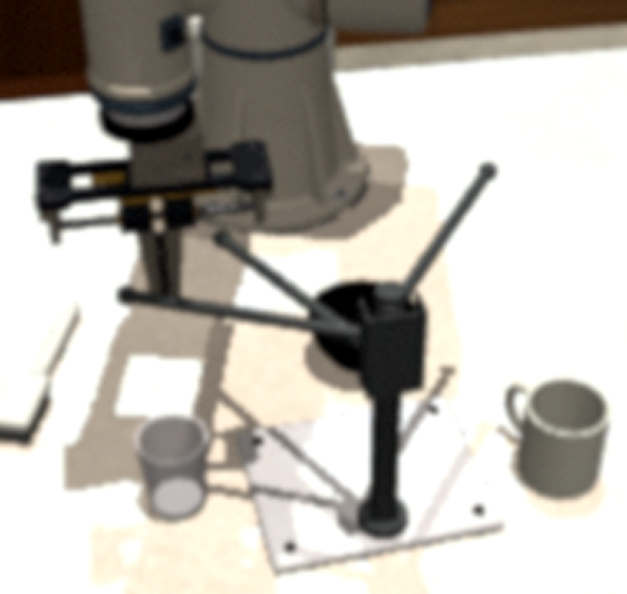

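```bash
cat >> h.py <<'E'
POST=np.array([.605,.025]);TH=np.radians(4.3)
def ang(xy,post=POST):
    e=xy[:2]-post;a=np.arctan2(e[1],e[0])-TH-np.pi;return np.hypot(*e),(a+np.pi)%(2*np.pi)-np.pi
def watz(uv,z):
    o=arm.get_obs();p=np.array(o["tool_pos"]);R=np.array(o["tcp_rot"]);w=arm.camera_params("wrist");M=w["mount"]
    n=cv2.undistortPoints(np.array([[uv]],float),w["camera_matrix"],np.array([w["k1"],0,0,0.]))[0,0]
    d=R@(M[:3,:3]@np.array([n[0],n[1],1]));q=p+R@M[:3,3];return q+d*(z-q[2])/d[2]
E
python3 - <<'E'
from h import *
s=(124.5/3.3+179.5,295.5/3.3+109.5)
print(ang(atz("scene",s,.234)),ang(watz((358,264),.234)), arm.mark_of("scene","mid_end"))
print(ang(atz("scene",(225,190.2),.234)))
E
```

```text
(np.float64(0.225928174674994), np.float64(1.091552333689899)) (np.float64(0.226402118422497), np.float64(1.0777794383767807)) [{'centre': [218.9, 199.6], 'conf': 0.8}]
(np.float64(0.2227805258590891), np.float64(0.8945253061764582))
```

Mid is now at about 1.08 rad in both the scene and wrist views. I'll back off, rise and move to the inner side of the top arm.

```bash
python3 -m pendant '[[[0,0,0,15,0,-12,0],[0,0,0,0,-35,0,0],[0,0,0,0,-35,0,0],[0,0,0,0,-30,0,0],[0,0,0,12,0,-38,0],[0,0,0,12,0,-38,0],[0,0,0,12,0,-38,0],[0,0,0,12,0,-38,0]]]'
python3 -m pendant '[[[0,0,0,12,0,-38,0],[0,0,0,13,0,-40,0],[0,0,0,0,0,0,0]]]'
python3 - <<'E'
from h import *
cv2.imwrite("pics/w9.png",arm.capture("wrist")[:,:,::-1])
E
```

```text
t: 7.95
tool_pos: [0.4391, 0.0171, 0.2967]
tcp_rot: [[-1.0, -0.0, 0.0], [-0.0, 0.0, -1.0], [0.0, -1.0, -0.0]]
ft_force: [0.2, -0.1, 0.1]
gripper_width: 0.0004
t: 8.32
tool_pos: [0.4139, 0.0956, 0.2967]
tcp_rot: [[-1.0, -0.0, 0.004], [-0.004, 0.001, -1.0], [0.0, -1.0, -0.001]]
ft_force: [0.8, -0.0, -0.9]
gripper_width: 0.0005
```

View pics/w9.png

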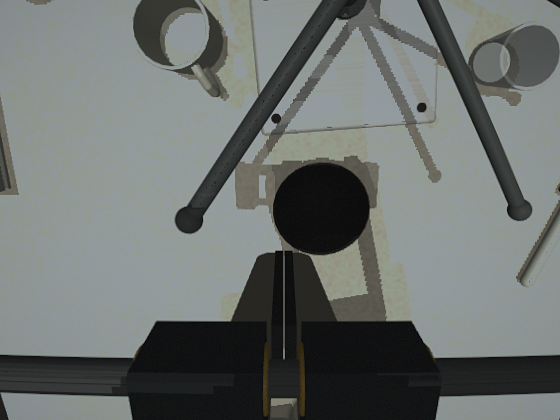

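The tool is clear on the inside of the top arm (ball at (190,219), fingers at column 284). Descending.

```bash
python3 -m pendant '[[[0,0,0,0,20,0,0],[0,0,0,0,20,0,0],[0,0,0,0,20,0,0],[0,0,0,0,11,0,0],[0,0,0,0,0,0,0]]]'
python3 -m pendant '[[[0,0,0,-8,0,-11,0],[0,0,0,-8,0,-11,0],[0,0,0,-8,0,-11,0],[0,0,0,-8,0,-11,0],[0,0,0,-8,0,-11,0],[0,0,0,-8,0,-11,0],[0,0,0,-8,0,-11,0],[0,0,0,-6,0,-8,0]]]'
python3 - <<'E'
from h import *
cv2.imwrite("pics/w10.png",arm.capture("wrist")[:,:,::-1])
cv2.imwrite("pics/s10.png",arm.capture("scene")[:,:,::-1])
E
```

```text
t: 9.0
tool_pos: [0.4156, 0.0929, 0.2253]
tcp_rot: [[-1.0, -0.001, -0.0], [0.0, -0.0, -1.0], [0.001, -1.0, 0.0]]
ft_force: [0.3, -0.7, 0.4]
gripper_width: 0.0008
t: 10.0
tool_pos: [0.4786, 0.1793, 0.2257]
tcp_rot: [[-1.0, -0.0, 0.001], [-0.001, 0.0, -1.0], [0.0, -1.0, -0.0]]
ft_force: [-1.3, -0.6, -0.2]
gripper_width: 0.0007
```

View pics/w10.png

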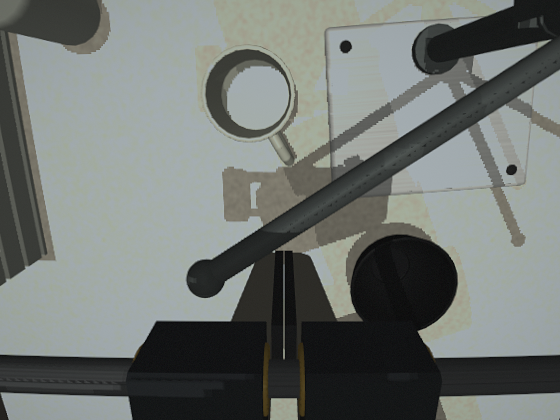

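View pics/s10.png

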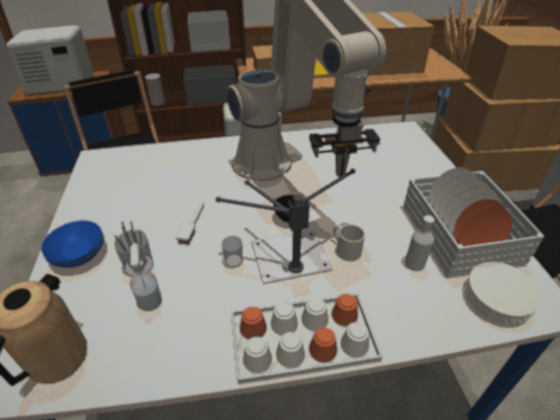

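```bash
python3 - <<'E'
from h import *
m=arm.mark_of("scene","top_end");print(m)
print(ang(atz("scene",(352.5,172),.26)),ang(watz((206,278),.26)),ang(atz("scene",(326.8,161.2),.26)))
E
```

```text
[{'centre': [351.5, 169.0], 'conf': 0.56}, {'centre': [414.8, 263.6], 'conf': 0.45}]
(np.float64(0.2230984425273218), np.float64(-1.0996790429439036)) (np.float64(0.22815559236897737), np.float64(-1.0592738771550332)) (np.float64(0.22605303494677217), np.float64(-0.6931557856421557))
```

Top reads about -1.06 (wrist) to -1.10 (scene). I'll nudge it slightly more, then move to the low arm.

```bash
python3 -m pendant '[[[0,0,0,-3,0,-2,0],[0,0,0,0,0,0,0],[0,0,0,15,0,10,0],[0,0,0,0,-36,0,0],[0,0,0,0,-35,0,0],[0,0,0,-2,0,41,0],[0,0,0,-2,0,41,0],[0,0,0,-2,0,41,0]]]'
python3 -m pendant '[[[0,0,0,-2,0,41,0],[0,0,0,-2,0,41,0],[0,0,0,-2,0,41,0],[0,0,0,-2,0,41,0],[0,0,0,0,0,0,0]]]'
python3 - <<'E'
from h import *
cv2.imwrite("pics/w11.png",arm.capture("wrist")[:,:,::-1])
E
```

```text
t: 11.15
tool_pos: [0.4708, 0.046, 0.2969]
tcp_rot: [[-1.0, 0.0, 0.001], [-0.001, -0.0, -1.0], [-0.0, -1.0, 0.0]]
ft_force: [0.4, 0.1, 0.2]
gripper_width: 0.0004
t: 11.78
tool_pos: [0.4789, -0.1186, 0.2967]
tcp_rot: [[-1.0, -0.0, -0.003], [0.003, -0.0, -1.0], [0.0, -1.0, 0.0]]
ft_force: [-0.3, -0.0, -0.8]
gripper_width: 0.0003
```

View pics/w11.png

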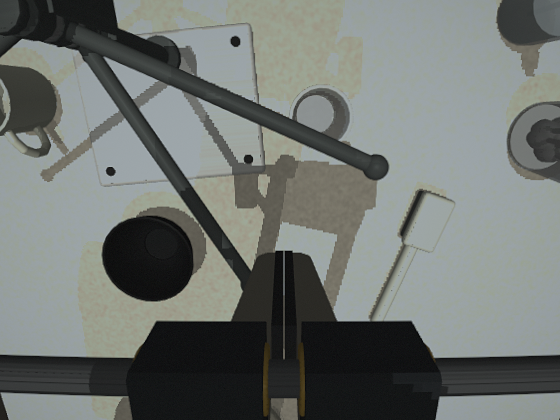

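The tool is between the mid bar (ball at (377,166)) and the low bar (passing at about (245,280)). Descending, then pushing low to centre.

```bash
python3 -m pendant '[[[0,0,0,0,25,0,0],[0,0,0,0,25,0,0],[0,0,0,0,25,0,0],[0,0,0,0,20,0,0],[0,0,0,0,18,0,0],[0,0,0,0,0,0,0]]]'
python3 -m pendant '[[[0,0,0,8,0,-13,0],[0,0,0,8,0,-13,0],[0,0,0,8,0,-13,0],[0,0,0,8,0,-13,0],[0,0,0,8,0,-13,0],[0,0,0,8,0,-13,0],[0,0,0,8,0,-13,0],[0,0,0,5,0,-12,0]]]'
python3 - <<'E'
from h import *
cv2.imwrite("pics/w12.png",arm.capture("wrist")[:,:,::-1])
cv2.imwrite("pics/s12.png",arm.capture("scene")[:,:,::-1])
E
```

```text
t: 12.58
tool_pos: [0.4787, -0.1151, 0.1828]
tcp_rot: [[-1.0, -0.003, 0.001], [-0.001, 0.001, -1.0], [0.003, -1.0, -0.001]]
ft_force: [-0.4, 0.5, 0.7]
gripper_width: 0.0006
t: 13.58
tool_pos: [0.4186, -0.0126, 0.1838]
tcp_rot: [[-1.0, -0.0, 0.0], [-0.0, 0.0, -1.0], [0.0, -1.0, -0.0]]
ft_force: [0.7, -0.1, 0.0]
gripper_width: 0.0006
```

View pics/w12.png

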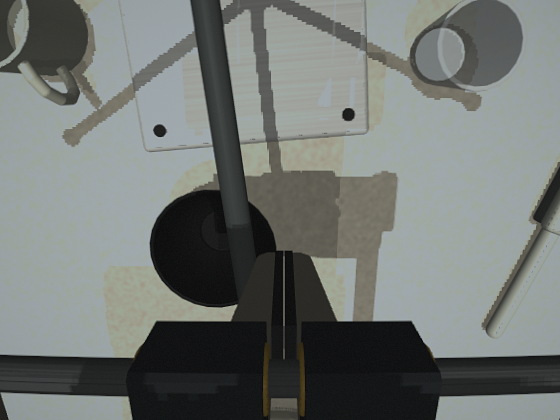

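View pics/s12.png

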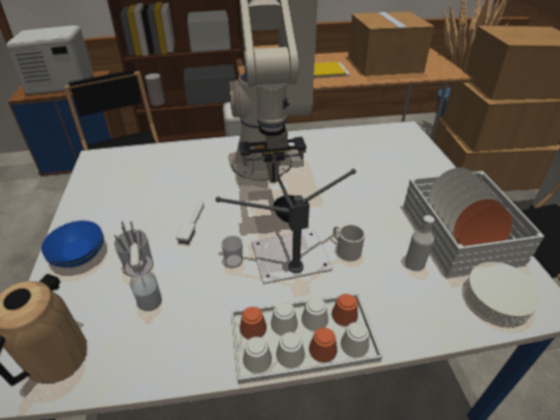

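Low is now roughly straight out and no collisions show. I'll retreat and check.

```bash
python3 -m pendant '[[[0,0,0,0,0,20,0],[0,0,0,0,-40,0,0],[0,0,0,0,-50,0,0],[0,0,0,0,-50,0,0],[0,0,0,0,-40,0,0],[0,0,0,15,0,40,0],[0,0,0,15,0,45,0],[0,0,0,15,0,45,0]]]'
python3 -m pendant '[[[0,0,0,15,0,45,0],[0,0,0,15,0,45,0],[0,0,0,10,0,45,0],[0,0,0,10,0,45,0],[0,0,0,5,0,45,0],[0,0,0,0,0,30,0],[0,0,0,0,0,0,0],[0,0,0,0,0,0,0]]]'
python3 - <<'E'
from h import *
im=arm.capture("top")
cv2.imwrite("pics/t13.png",cv2.resize(im[140:280,180:340,::-1],None,fx=4,fy=4,interpolation=cv2.INTER_CUBIC))
im=arm.capture("scene")
cv2.imwrite("pics/s13.png",cv2.resize(im[140:290,190:390,::-1],None,fx=4,fy=4,interpolation=cv2.INTER_CUBIC))
for n,z in(("top_end",.26),("mid_end",.234),("low_end",.208)):
  for c in("top","scene"):
    for r in arm.mark_of(c,n)[:2]: print(n,c,np.round(r["centre"],1),round(r["conf"],2),ang(atz(c,r["centre"],z)))
E
```

```text
t: 14.68
tool_pos: [0.3738, -0.1648, 0.364]
tcp_rot: [[-1.0, 0.001, 0.001], [-0.001, -0.0, -1.0], [-0.001, -1.0, 0.0]]
ft_force: [0.5, 0.5, -0.1]
gripper_width: 0.0007
t: 15.68
tool_pos: [0.3192, -0.4181, 0.3635]
tcp_rot: [[-1.0, -0.0, 0.0], [-0.0, 0.001, -1.0], [0.0, -1.0, -0.001]]
ft_force: [0.1, 0.2, -0.5]
gripper_width: 0.0005
top_end top [193.  217.9] 0.6 (np.float64(0.22511150531392957), np.float64(-1.0436626270500273))
mid_end top [320.7 205.9] 0.76 (np.float64(0.22178506416461427), np.float64(1.0324914335548883))
mid_end scene [219.5 201.5] 0.54 (np.float64(0.2160500148708328), np.float64(1.1324130203355178))
mid_end scene [348.8 252.1] 0.5 (np.float64(0.19408368263059136), np.float64(-2.707325276092087))
low_end scene [274.6 171.7] 0.64 (np.float64(0.23138592289516513), np.float64(0.024939830364934856))
```

View pics/t13.png

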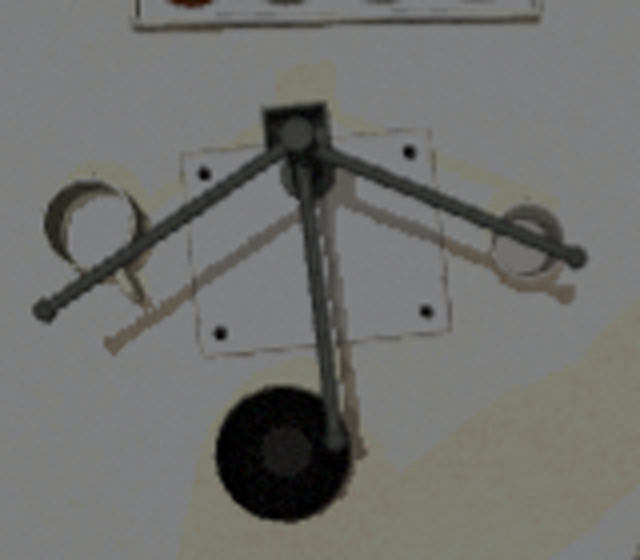

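View pics/s13.png

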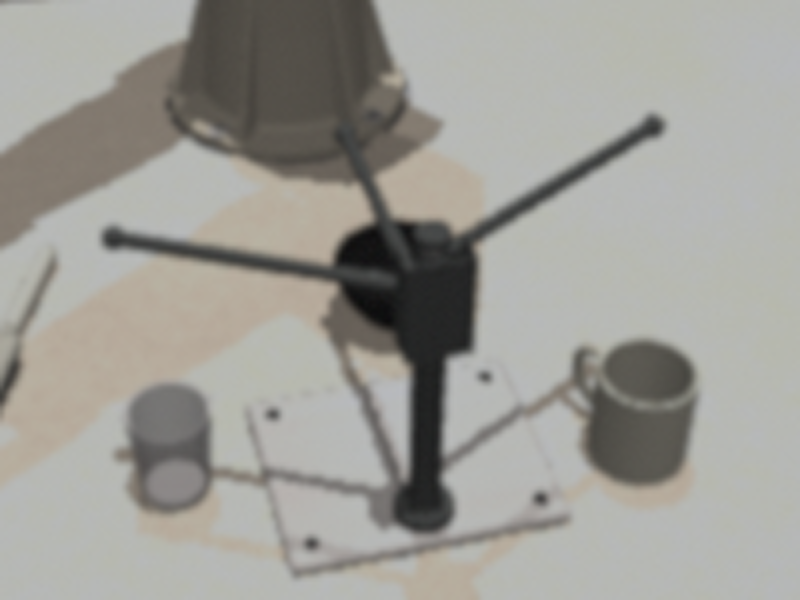

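```bash
python3 - <<'E'
from h import *
T=lambda x,y:((x+.5)/4+179.5,(y+.5)/4+139.5)
S=lambda x,y:((x+.5)/4+189.5,(y+.5)/4+139.5)
for n,z,t,s in(("top",.26,T(44,310),S(653,126)),("mid",.234,T(574,258),S(113,237)),("low",.208,T(335,438),S(345,131))):
    print(n,ang(atz("top",t,z)),ang(atz("scene",s,z)),ang(tri("scene",s,"top",t)[0]),tri("scene",s,"top",t))
co=np.array([atz("top",T(*c),.012)[:2] for c in[(182,154),(430,130),(450,330),(203,356)]]);print(co.mean(0))
d=(co[0]+co[1]-co[2]-co[3]);print(np.degrees(np.arctan2(d[1],d[0])),d)
e=co[0]+co[3]-co[1]-co[2];print(np.degrees(np.arctan2(-e[0],e[1])))
print("posttop",atz("top",T(298,133),.286))
E
```

```text
top (np.float64(0.22962667733609968), np.float64(-1.0700146330301648)) (np.float64(0.2273575265146569), np.float64(-1.0897531932288427)) (np.float64(0.23061515223494272), np.float64(-1.0747809175031904)) (array([0.48034605, 0.21902253, 0.25663642]), np.float64(0.0017918687575584065))
mid (np.float64(0.2263303355439882), np.float64(1.0679904343933995)) (np.float64(0.2244238660007925), np.float64(1.0864617003763168)) (np.float64(0.22644718767140792), np.float64(1.0692864836466942)) (array([ 0.51132988, -0.18116556,  0.23059563]), np.float64(0.0002497557514287979))
low (np.float64(0.22721571961663964), np.float64(0.01843826576362595)) (np.float64(0.22671577003789323), np.float64(0.011991252088077609)) (np.float64(0.22704144178212907), np.float64(0.015130698579115531)) (array([0.37888113, 0.00455318, 0.2078804 ]), np.float64(0.00153866768380014))
[0.54414624 0.01991186]
4.559543559542424 [0.35148838 0.02803031]
4.4281755253367345
posttop [0.60461689 0.02451189 0.286     ]
```

```bash
python3 - <<'E'
from workcell import arm
print(arm.get_obs()["t"]); arm.close_job()
E
```

```text
16.075
the job is handed in; nothing more can be done
```

The stand is opened out and the job is handed in, at 16 s of the 64 s allowed. I pushed with shut fingers only: mid to the + stop side, top to the − stop side, and low to the centre.

| Arm | Last measurement, both cameras (rad) | Required (rad) |
|---|---|---|
| mid | +1.07 to +1.09 | above +1.01 |
| top | −1.07 to −1.09 | below −1.01 |
| low | +0.01 to +0.02 | −0.2 to +0.2 |

- **Side arms:** I left both about 0.07 rad short of the stops on purpose, so I never pressed on the stand.
- **Stand and bystanders:** The base centre and post top measured within about 1 mm of where they started. In the final pictures I saw no movement of the dishes or bottles near the stand. The items further out I judged by eye only, in the last full view before the retreat.
- **Robot:** It ended well clear of the stand. Wrist forces read at the end of each move stayed near sensor noise.

Three checks disagreed:
- **Fingertip height:** In the pictures the fingertips ended about 30–40 mm higher than `arm.tips_ahead` implies. I did not settle why, and chose push heights that worked either way.
- **Network ball marks:** In the last images the trained networks gave +1.03 (top camera) and +1.13 (scene camera) for mid, and −1.04 for top. They put the balls at slightly wrong reaches, so I used the ball centres read from the enlarged pictures instead. The network values also lie within the limits.
- **Networks missing or mistaking balls:** They missed the top ball in the scene view and the low ball in the top view, and once marked the mug as the mid ball.

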